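# Square a bracket up in the corner jig and hold it there

## Task

Lift the loose grey lid off the blue parts box by its black knob and lay it flat, knob up, on the green mat. Take the white bracket out of the box, stand it on its two legs on the aluminium jig plate and press it into the corner so that it touches both black fences at once, square to them and down flat on the plate. Finish while still holding it pressed against both fences with the gripper, do not let go, and leave the other things on the bench where they are.

Things in the scene. Friction and masses are not known exactly. Their poses are not given: they have to be found in the camera images.
- parts_bin: Blue open-topped parts box, fixed to the bench, 118 (x) x 94 (y) x 48 mm high; inside 112 x 88 mm, walls 3 mm, floor top 5 mm above the bench. Origin at the centre of its underside, z up.
- lid: Loose grey plastic lid, ~120 g, lying on the box rim: plate 124 (x) x 100 (y) x 4 mm with a plug 106 x 82 x 5 mm under it that drops into the box mouth with 3 mm play. Origin at the centre of the plug's underside (43 mm above the bench when closed); the plate's top is 9 mm above the origin. On its centre stands a black cylindrical knob, 22 mm diameter, from 9 to 39 mm above the origin.
- lid_mat: Green mat, 140 (x) x 120 (y) x 3 mm, fixed on the bench at the left inside the coil of black cable; the lid goes here, the lid's centre within 40 mm of the mat's centre. Origin at the centre of its underside, mat's top at 3 mm. The black microscope boom stands between it and the robot (its edge at x = 0.44 m, up to 0.28 m high), so come to the mat from above.
- bracket: White plastic bracket, about 50 g, 46 (x) x 60 (y) x 34 mm high, shaped like a small bridge: top plate 8 mm thick on two legs, each 8 mm thick and 46 mm long, at its y ends; open underneath along x. Stands on its legs on the box floor, under the lid, turned up to 0.2 rad from the box. Origin at the centre of its underside, z up. It can be gripped from above across its 46 mm width (along its x).
- jig: Corner jig fixed to the bench: aluminium plate 115 (x) x 120 (y) x 8 mm. Origin at the centre of its underside, x towards the far fence, y towards the left fence. Its yaw, like the box's, is within 0.25 rad of straight ahead.
- jig_corner (a point): The inner corner of the jig, where the inner faces of the two fences would meet, on the plate's top (8 mm above the bench); axes as the jig's. A seated bracket lies on the -x, -y side of it: its centre 23 mm and 30 mm off (bracket x along jig x) or 30 mm and 23 mm off (turned a quarter).
- far_fence: Black fence on the jig's far (+x) edge, fixed, 12 mm thick, 96 mm long, 10 mm high above the plate; its inner face looks along -x of the jig. Origin at the centre of its underside. Rigid, and friction against one fence can carry part of the push meant for the other, so push with some 8 to 15 N each way; fingertips must pass above it if they grip on that side.
- left_fence: Black fence on the jig's left (+y) edge, fixed, 91 mm long, 12 mm thick, 10 mm high above the plate; its inner face looks along -y of the jig. Origin at the centre of its underside. Rigid.
- spool: Bystander: small spool of solder, 52 mm diameter, 40 mm high, loose. Origin under its centre. Leave alone.
- marker: Bystander: white marker pen with black cap, 130 mm long, lying in front of the work, loose. Leave alone.
- transistor: Bystander: metal-can transistor, 25 x 37 x 9 mm, loose. Leave alone.
- flux: Bystander: yellow bottle with black cap, 32 mm diameter, 74 mm high, loose, behind the work. Leave alone.
There are look-alikes about, which are no part of the job. Of the things that look like the jig, the larger one is meant.

How it is judged (in metres and radians):
On the way, in this order (a step that is already met when the one before it is completed fails the run):
1. the lid lies flat, knob up, on the green mat and is released (horizontal distance between lid and lid_mat below 0.04 m and z of lid in the frame of lid_mat below 0.006 m and angle between lid's own z axis and vertical below 0.08 rad and linear speed of lid below 0.02 m/s and contact force between the fingers and lid below 0.1 N), for 0.2 s.
2. the bracket has been lifted out of the box and is still upright above its rim (height (world z) of bracket above 0.055 m and angle between bracket's own z axis and vertical below 0.3 rad and contact force between the fingers and bracket above 1 N), for 0.1 s.
At the end, for the whole second after the job is handed in: Lid flat and untouched on the mat (centres within 40 mm). Bracket on its legs on the jig plate (within 3 mm), square within 0.06 rad, centre within 4 mm of the seated place, pressing on each fence with over 1 N and on the gripper fingers with over 1 N, at rest (all of step 1 and contact force between bracket and far_fence above 1 N and contact force between bracket and left_fence above 1 N and contact force between the fingers and bracket above 1 N and angle between bracket's own z axis and vertical below 0.06 rad and z of bracket in the frame of jig_corner between -0.003 and 0.003 m and linear speed of bracket below 0.02 m/s and ((x of bracket in the frame of jig_corner between -0.027 and -0.019 m and y of bracket in the frame of jig_corner between -0.034 and -0.026 m and angle between the x axis of bracket and the x axis of jig, either way round below 0.06 rad) or (x of bracket in the frame of jig_corner between -0.034 and -0.026 m and y of bracket in the frame of jig_corner between -0.027 and -0.019 m and angle between the x axis of bracket and the y axis of jig, either way round below 0.06 rad))); the arm keeps its last pose, push and grip.
It fails at once if a bystander is moved by more than 25 mm (distance of any of spool, marker, transistor, flux from where it was at the start of the episode above 0.025 m).
It also fails if it takes over 72 s, if anything falls off the work surface, if the arm or the gripper's body presses on something with over 40 N, if the wrist force passes 120 N, or if a joint passes its speed limit or range.

## Robot

A 6-joint arm with a two-finger parallel gripper is mounted at the origin on a cart in front of the work surface, level with it; the furniture and walls round the work are solid. World frame = base frame: x ahead of the robot, y to its left, z up, the work surface at z = 0. Lengths are in m, angles in degrees, forces in N, time in s.
With the tool pointing down it reaches from about 0.4 to 0.925 m from the base axis. Payload 3.4 kg.
Tool frame: the origin (TCP) lies midway between the tips of the shut fingers; the grasp point (between the pads) lies 19 mm behind it (robot.hold_point_z is the distance from the TCP to the grasp point, in m); z points along the fingers, y is the line along which they close (so a half turn about z gives the same grasp; the last joint's range is limited). The gripper opens to 85 mm and grips with 20 to 120 N. Pads are 22 mm wide; open, the fingers measure 114 mm over their backs; the gripper's body (76 mm by 85 mm) begins 54 mm behind the grasp point. The pads swing forward as they close: fully open they stand 13 mm farther back than shut.
Start: joints at [65.117, 17.578, 86.31, -0, 76.112, -4.211], TCP at [0.203, 0.538, 0.231] pointing down, gripper open.
Joint ranges: [-179.03, 179.03], [-60, 130.46], [8.19, 133.38], [-81.62, 261.62], [5.75, 156.47], [-153.77, 153.77]. Speed limits (degrees/s): [147.25, 147.25, 180, 180, 180, 180].

## Interface

Orientations are given as a 3x3 rotation matrix whose columns are the frame's x, y, z axes.
In Python, from workcell import robot gives the robot as it stands.
- The arm moves only by the tool arm_command, never from a script. Its argument "rows" is a list of rows, each a list of 2 entries, a list of its own where there are three numbers: the shift along the tool's x, y, z in m, then the turn, a rotation vector about the tool's x, y, z in rad. In form: [[[tx, ty, tz], [ax, ay, az]], ...]. A call has 1 to 10 rows; each row shifts and turns the commanded pose from where the row before left it, along the tool's axes as they then stand; what a row does not reach is not made up. A row lasts 1/12 s, in which the tool goes at most 41.7 mm and 7.16 degrees, less where a joint would pass 70% of its speed; a pose out of reach is approached as far as the arm can. A call is refused whole if a number of a shift passes 0.0417 or a number of a turn 0.125, either way. A call with a gripper value outside its range is refused whole. "jaw" is the opening, from 0 (shut) to 1 (fully open), set as the call begins (left out, the last holds). The fingers move at their own pace and stop on an object; "grip_force" is the grip in N (left out, the last holds). Time passes only in rows, so rows that do not move let the fingers close. It gives the time, the measured TCP pose, the force, the opening and the grip force at its end, in the units of the state.
- robot.sense(): the state, without advancing time (a new reading comes with each control period).
- robot.grab_frame(name): name is "scene" or "top" or "wrist"; returns the picture (420x560x3 uint8, red, green, blue); there is no depth.
- robot.camera_info(name): a dict with "fx", "fy", "cx", "cy" (pixels), "R" (3x3) and "t" (3): a world point X has camera coordinates R X + t; the wrist camera has in their place "mount" (4x4, takes a point from camera to tool coordinates, whose origin is the TCP and whose axes are the flange's). Camera axes: x right, y down, z forward; pixel columns grow to the right and rows downward; lengths in m; the calibration is good to about 2 mm. A picture is of the moment at which its call begins: read the wrist's pose just before it. camera_info takes no time and is no camera call.
- robot.hand_in(): hands the job in; it is judged then, once.
The state is a dict: "clock": time; "q": joint angles; "qd": joint speeds; "joint_torque": joint torques, N m; "position": TCP position; "eef_rot": TCP orientation; "force": force on the tool from outside, world axes, zero at the start; "torque": the same for the moment, N m; "finger_gap": finger opening in m; "finger_force": force on a finger pad.
Only numpy, scipy, OpenCV 4.12 (cv2) and the standard library are available. Lean on these libraries where they do the work, as an engineer would, in place of code of your own. Each camera call takes 0.05 s, during which the arm holds its last target. There are 200 camera calls.

## Working session

There is one attempt and no reset: what is moved stays moved. The work goes in short steps, Python scripts to look and compute and a tool call to move; the robot and the scene stay as the last step left them, time stands still between calls to the robot, and variables do not carry over. Pictures are saved under pics/ and viewed, at most 11 in all, crops included, and the job is handed in when it is done.

Besides the shell and the picture viewer there is one more tool, called after ">>>" as name(argument=value, ...) on one line, values as JSON. arm_command: Moves the arm, as the interface text tells. Its arguments: {"type":"object","properties":{"rows":{"type":"array","items":{"type":"array"}},"jaw":{"type":"number"},"grip_force":{"type":"number"}},"required":["rows"]}

```bash
mkdir -p pics; ls; python3 - <<'E'
from workcell import robot
import cv2,numpy as np
s=robot.sense();print({k:np.round(v,3).tolist() for k,v in s.items()})
for n in("scene","top"):
    cv2.imwrite(f"pics/{n}0.png",robot.grab_frame(n)[:,:,::-1]);c=robot.camera_info(n);print(n,{k:np.round(v,4).tolist() for k,v in c.items()})
c=robot.camera_info("wrist");print({k:np.round(v,4).tolist() for k,v in c.items()},robot.hold_point_z)
E
```

```text
pics
{'clock': 0.0, 'q': [65.117, 17.621, 86.383, -0.001, 76.11, -4.21], 'qd': [0.026, -0.095, 0.012, 0.033, 0.02, 0.015], 'joint_torque': [-0.0, -45.755, -25.191, 0.0, 0.013, 0.0], 'position': [0.203, 0.537, 0.23], 'eef_rot': [[-0.936, 0.353, -0.001], [0.353, 0.936, -0.002], [0.0, -0.002, -1.0]], 'force': [-0.348, -0.361, 0.043], 'torque': [0.014, 0.012, -0.026], 'finger_force': 0.0, 'finger_gap': 0.085}
scene {'fx': 464.9925, 'fy': 464.9925, 'cx': 289.7521, 'cy': 205.5857, 'R': [[0.803, -0.5957, -0.0189], [-0.3598, -0.4592, -0.8122], [0.4752, 0.659, -0.5831]], 't': [-0.4321, 0.2475, 0.8194]}
top {'fx': 412.4303, 'fy': 412.4303, 'cx': 287.1508, 'cy': 208.4796, 'R': [[0.0313, -0.999, 0.0306], [-0.992, -0.0348, -0.1212], [0.1221, -0.0265, -0.9922]], 't': [-0.0084, 0.5468, 0.9324]}
{'fx': 342.2762, 'fy': 342.2762, 'cx': 280.1564, 'cy': 201.9661, 'mount': [[-0.0, -0.9492, -0.3146, 0.0812], [1.0, -0.0003, 0.0009, 0.0003], [-0.0009, -0.3146, 0.9492, -0.1435], [0.0, 0.0, 0.0, 1.0]]} 0.0187
```

View pics/top0.png

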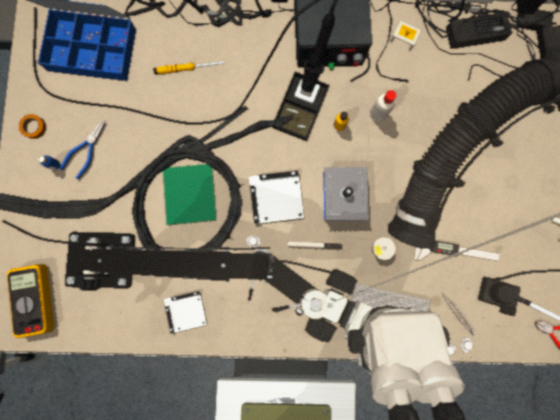

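View pics/scene0.png

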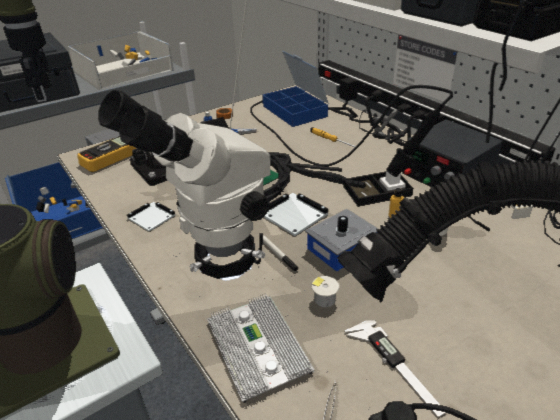

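The top view shows the green mat at (190,194) inside the cable coil. The large jig is at (276,197), with a smaller look-alike at (185,312). The grey lid with its black knob is at (348,192), and the other blue box, an organiser at (87,45), is not the one. The marker is at (315,245), the spool at (384,248), and the flux bottle at (342,121). The transistor is probably at (252,240).

```bash
cat > h.py <<'E'
from workcell import robot
import cv2,numpy as np
def cam(n):
    c=robot.camera_info(n)
    if n!="wrist": R,t=np.array(c["R"]),np.array(c["t"])
    else:
        s=robot.sense();M=np.array(c["mount"]);T=np.eye(4);T[:3,:3]=s["eef_rot"];T[:3,3]=s["position"]
        W=np.linalg.inv(T@M);R,t=W[:3,:3],W[:3,3]
    return c,R,t
def ray(C,px,z):
    c,R,t=C;px=np.atleast_2d(px).astype(float)
    d=np.c_[(px[:,0]-c["cx"])/c["fx"],(px[:,1]-c["cy"])/c["fy"],np.ones(len(px))]@R
    o=-R.T@t;return o+d*((z-o[2])/d[:,2:3])
def proj(C,X):
    c,R,t=C;p=np.atleast_2d(X)@R.T+t
    return np.c_[p[:,0]/p[:,2]*c["fx"]+c["cx"],p[:,1]/p[:,2]*c["fy"]+c["cy"]]
def rect(mask,C,z):
    cs,_=cv2.findContours(mask.astype(np.uint8),cv2.RETR_EXTERNAL,cv2.CHAIN_APPROX_NONE)
    k=max(cs,key=cv2.contourArea)[:,0];P=ray(C,k,z)[:,:2]
    (c,s,a)=cv2.minAreaRect((P*1000).astype(np.float32));return np.round(c,1),np.round(s,1),round(a,1)
E
python3 - <<'E'
from h import *
C=cam("top");im=cv2.imread("pics/top0.png");hsv=cv2.cvtColor(im,cv2.COLOR_BGR2HSV)
print("cam",-C[1].T@C[2])
g=np.zeros(im.shape[:2],bool);g[150:240,150:230]=1
print("mat",rect(g&(hsv[...,0]>60)&(hsv[...,0]<95)&(hsv[...,1]>100),C,.003))
w=np.zeros_like(g);w[165:230,245:305]=1
print("jig",rect(w&(hsv[...,2]>190)&(hsv[...,1]<40),C,.008))
l=np.zeros_like(g);l[160:225,315:375]=1
print("lid",rect(l&(hsv[...,1]<60)&(hsv[...,2]>70)&(hsv[...,2]<190),C,.052))
print("lid hsv",hsv[200,335],"jig",hsv[197,276])
print("knob",ray(C,(348,190),.082), "spool,marker,flux,trans",np.round(ray(C,[(384,248),(290,243),(340,246),(342,121),(252,240),(252,270),(130,250)],.02),3))
cr=im[110:290,150:410];cv2.imwrite("pics/topc.png",cv2.resize(cr,None,fx=3,fy=3,interpolation=cv2.INTER_CUBIC))
E
```

```text
cam [0.42883579 0.03541787 0.99157992]
mat (array([579.3, 248. ]), array([138.4, 118.1]), 7.6)
jig (array([578.8,  36.7]), array([116.4, 122.1]), 9.3)
lid (array([ 583.5, -123.6]), array([135.5, 109. ]), 1.2)
lid hsv [ 13  15 155] jig [ 25   6 241]
knob [[ 0.58734435 -0.12419991  0.082     ]] spool,marker,flux,trans [[ 0.462 -0.222  0.02 ]
 [ 0.467  0.     0.02 ]
 [ 0.464 -0.118  0.02 ]
 [ 0.769 -0.118  0.02 ]
 [ 0.471  0.09   0.02 ]
 [ 0.401  0.087  0.02 ]
 [ 0.439  0.371  0.02 ]]
```

View pics/topc.png

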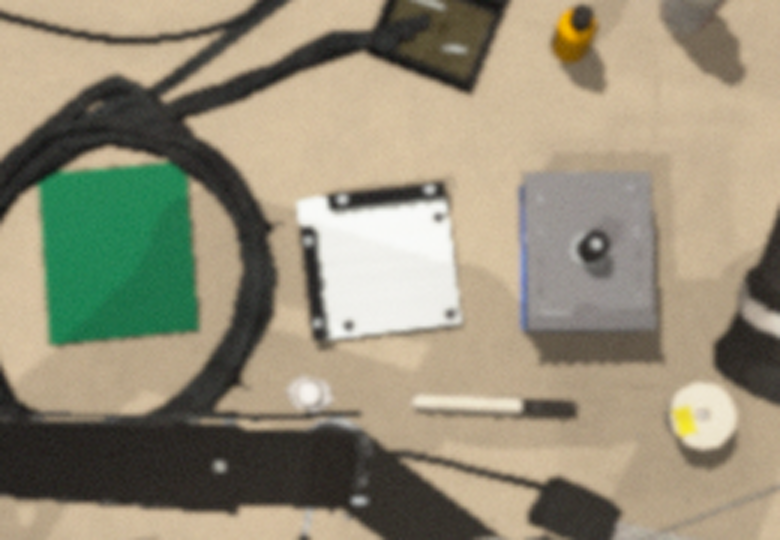

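```bash
python3 - <<'E'
from h import *
T=cam("top");S=cam("scene")
for nm,p in dict(hoseend=(400,215),hosemid=(430,150),hose3=(500,90),scopefront=(320,300),scopebody=(405,350),boom=(190,262),boomedge=(190,249)).items():
    for z in(.0,.1,.2,.3,.4,.5):
        X=ray(T,p,z);print(nm,z,np.round(X[0,:2],3),np.round(proj(S,X)[0]))
E
```

```text
hoseend 0.0 [ 0.545 -0.267] [374. 295.]
hoseend 0.1 [ 0.533 -0.236] [363. 251.]
hoseend 0.2 [ 0.521 -0.206] [350. 201.]
hoseend 0.3 [ 0.51  -0.175] [335. 146.]
hoseend 0.4 [ 0.498 -0.145] [319.  84.]
hoseend 0.5 [ 0.486 -0.114] [301.  14.]
hosemid 0.0 [ 0.71  -0.343] [461. 280.]
hosemid 0.1 [ 0.682 -0.304] [445. 238.]
hosemid 0.2 [ 0.653 -0.266] [427. 190.]
hosemid 0.3 [ 0.625 -0.228] [407. 137.]
hosemid 0.4 [ 0.597 -0.19 ] [385.  78.]
hosemid 0.5 [ 0.568 -0.152] [360.  10.]
hose3 0.0 [ 0.875 -0.525] [595. 297.]
hose3 0.1 [ 0.83  -0.468] [570. 251.]
hose3 0.2 [ 0.785 -0.412] [544. 201.]
hose3 0.3 [ 0.74  -0.355] [514. 145.]
hose3 0.4 [ 0.695 -0.299] [481.  83.]
hose3 0.5 [ 0.65  -0.242] [444.  13.]
scopefront 0.0 [ 0.336 -0.076] [231. 286.]
scopefront 0.1 [ 0.345 -0.064] [227. 243.]
scopefront 0.2 [ 0.354 -0.053] [223. 196.]
scopefront 0.3 [ 0.364 -0.042] [219. 142.]
scopefront 0.4 [ 0.373 -0.031] [214.  82.]
scopefront 0.5 [ 0.383 -0.02 ] [208.  14.]
scopebody 0.0 [ 0.226 -0.278] [237. 389.]
scopebody 0.1 [ 0.247 -0.246] [232. 329.]
scopebody 0.2 [ 0.267 -0.215] [227. 265.]
scopebody 0.3 [ 0.288 -0.183] [221. 195.]
scopebody 0.4 [ 0.308 -0.152] [215. 118.]
scopebody 0.5 [ 0.328 -0.12 ] [208.  35.]
boom 0.0 [0.415 0.235] [195. 202.]
boom 0.1 [0.417 0.215] [194. 171.]
boom 0.2 [0.418 0.195] [192. 136.]
boom 0.3 [0.419 0.175] [190.  95.]
boom 0.4 [0.421 0.154] [188.  49.]
boom 0.5 [0.422 0.134] [186.  -6.]
boomedge 0.0 [0.446 0.237] [205. 197.]
boomedge 0.1 [0.444 0.216] [204. 167.]
boomedge 0.2 [0.442 0.196] [202. 132.]
boomedge 0.3 [0.441 0.176] [199.  93.]
boomedge 0.4 [0.439 0.156] [196.  47.]
boomedge 0.5 [0.437 0.135] [193.  -8.]
```

>>> arm_command(rows=[[[0,0,-0.04],[0,0,0]],[[0,0,-0.04],[0,0,0]],[[0,0,-0.04],[0,0,0]],[[0,0,-0.04],[0,0,0]],[[0,0,-0.02],[0,0,0]],[[0,0,0],[0,0,0]]], jaw=1)

```text
clock: 0.6
position: [0.2039, 0.5399, 0.4175]
eef_rot: [[-0.936, 0.353, 0.005], [0.353, 0.936, 0.01], [-0.001, 0.011, -1.0]]
force: [-0.3, 1.3, 0.6]
finger_gap: 0.0851
finger_force: 0.0
```

>>> arm_command(rows=[[[-0.037,-0.012,0],[0,0,0]],[[-0.037,-0.012,0],[0,0,0]],[[-0.037,-0.012,0],[0,0,0]],[[-0.037,-0.012,0],[0,0,0]],[[-0.037,-0.012,0],[0,0,0]],[[-0.037,-0.012,0],[0,0,0]],[[-0.037,-0.012,0],[0,0,0]],[[-0.037,-0.012,0],[0,0,0]],[[-0.037,-0.012,0],[0,0,0]],[[-0.037,-0.012,0],[0,0,0]]])

```text
clock: 1.43
position: [0.5075, 0.2934, 0.4097]
eef_rot: [[-0.936, 0.353, -0.002], [0.353, 0.936, -0.001], [0.002, -0.002, -1.0]]
force: [0.4, -0.4, -0.3]
finger_gap: 0.085
finger_force: 0.0
```

>>> arm_command(rows=[[[-0.037,-0.012,0],[0,0,0.12]],[[0,0,0],[0,0,0.12]],[[0,0,0],[0,0,0.12]],[[0,0,0],[0,0,0.12]],[[0,0,0],[0,0,0.12]],[[0,0,0],[0,0,0.12]],[[0,0,0],[0,0,0.12]],[[0,0,0],[0,0,0.12]],[[0,0,0],[0,0,0.12]],[[0,0,0],[0,0,0.12]]])

```text
clock: 2.27
position: [0.5367, 0.2706, 0.4095]
eef_rot: [[-0.004, 1.0, -0.003], [1.0, 0.004, -0.001], [-0.001, -0.003, -1.0]]
force: [0.1, -0.8, -0.2]
finger_gap: 0.0852
finger_force: 0.0
```

>>> arm_command(rows=[[[-0.035,0.0075,0],[0,0,0]],[[-0.035,0.0075,0],[0,0,0]],[[-0.035,0.0075,0],[0,0,0]],[[-0.035,0.0075,0],[0,0,0]],[[-0.035,0.0075,0.02],[0,0,0]],[[-0.035,0.0075,0.02],[0,0,0]],[[0,0,0.02],[0,0,0]],[[0,0,0],[0,0,0]],[[0,0,0],[0,0,0]],[[0,0,0],[0,0,0]]])

```text
clock: 3.1
position: [0.5843, 0.062, 0.3516]
eef_rot: [[-0.011, 1.0, -0.0], [1.0, 0.011, 0.001], [0.001, -0.0, -1.0]]
force: [-0.3, -0.1, -0.3]
finger_gap: 0.0856
finger_force: 0.0
```

```bash
python3 - <<'E'
from h import *
C=cam("wrist");im=robot.grab_frame("wrist")[:,:,::-1].copy();cv2.imwrite("pics/w1.png",im)
print(robot.sense()["position"],proj(C,[[.579,.037,.008],[.587,-.124,.082],[.579,.248,.003]]))
E
```

```text
[0.58468715 0.06230908 0.35232554] [[276.35646108 166.27771674]
 [280.73452157 291.46095663]
 [277.60518533   2.16754686]]
```

View pics/w1.png

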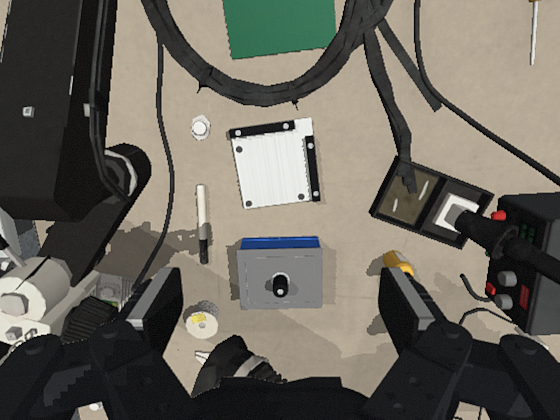

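The wrist view shows the large jig (white plate at (273,163)), the left fence at (262,130) and the far fence at (312,168). The lid is at (280,275), with the knob's top at about (281,292), where the top view predicted it.

```bash
python3 - <<'E'
from h import *
C=cam("wrist");im=cv2.imread("pics/w1.png");hsv=cv2.cvtColor(im,cv2.COLOR_BGR2HSV);v=hsv[...,2]
def win(r0,r1,c0,c1):
    m=np.zeros(v.shape,bool);m[r0:r1,c0:c1]=1;return m
k=win(262,306,260,305)&(v<70);ys,xs=np.nonzero(k);print("knob box",xs.min(),xs.max(),ys.min(),ys.max())
low=(xs.mean(),ys.max()-9);print("knob top",ray(C,low,.082))
print("knob scan",[(int(r),int(np.nonzero(k[r])[0].min()),int(np.nonzero(k[r])[0].max())) for r in range(ys.min(),ys.max()+1,3)])
lid=win(245,315,225,335)&(hsv[...,1]<40)&(v>60)&(v<200);print("lid",rect(lid|k,C,.052))
jig=win(110,215,225,325)&(((v>185)&(hsv[...,1]<25)));print("plate",rect(jig,C,.008))
def quad(m,z):
    cs,_=cv2.findContours(m.astype(np.uint8),cv2.RETR_EXTERNAL,cv2.CHAIN_APPROX_NONE);q=max(cs,key=cv2.contourArea)
    b=cv2.boxPoints(cv2.minAreaRect(ray(C,q[:,0],z)[:,:2].astype(np.float32)*1000));print(np.round(b,1).tolist(),cv2.contourArea(q))
dark=v<60
print("left top-face");quad(win(115,145,225,298)&dark,.018)
print("far");quad(win(130,205,303,326)&dark,.018)
E
```

```text
knob box 266 287 275 297
knob top [[ 0.58656031 -0.11872329  0.082     ]]
knob scan [(275, 277, 283), (278, 274, 286), (281, 273, 286), (284, 273, 287), (287, 273, 287), (290, 272, 287), (293, 274, 286), (296, 276, 283)]
lid (array([ 586.3, -122.2]), array([125. , 104.9]), 2.8)
plate (array([579.6,  39.5]), array([114.5, 120.3]), 8.6)
left top-face
[[513.7000122070312, 90.30000305175781], [515.4000244140625, 78.5], [604.0, 91.9000015258789], [602.2000122070312, 103.69999694824219]] 495.0
far
[[618.7999877929688, 81.80000305175781], [633.0, -12.699999809265137], [644.2999877929688, -11.0], [630.0999755859375, 83.5]] 369.5
```

>>> arm_command(rows=[[[-0.037,0,0],[0,0,0]],[[-0.037,0,0],[0,0,0]],[[-0.037,0,0],[0,0,0]],[[-0.037,0,0.02],[0,0,0]],[[-0.037,0,0.04],[0,0,0]],[[0,0,0.04],[0,0,0]],[[0,0,0.04],[0,0,0]],[[0,0,0.04],[0,0,0]],[[0,0,0.04],[0,0,0]],[[0,0,0],[0,0,0]]], jaw=1)

```text
clock: 3.98
position: [0.5814, -0.1122, 0.1345]
eef_rot: [[-0.012, 1.0, -0.013], [1.0, 0.012, 0.004], [0.004, -0.013, -1.0]]
force: [-1.9, 1.2, -0.6]
finger_gap: 0.0851
finger_force: 0.0
```

```bash
python3 - <<'E'
from h import *
C=cam("wrist");im=robot.grab_frame("wrist")[:,:,::-1].copy();s=robot.sense();print(s["position"],proj(C,[[.5865,-.1225,.082],s["position"]]))
cv2.imwrite("pics/w2.png",im)
E
```

```text
[ 0.58365293 -0.11284279  0.13817186] [[289.53707232 242.8688816 ]
 [285.53895313 275.12571815]]
```

View pics/w2.png

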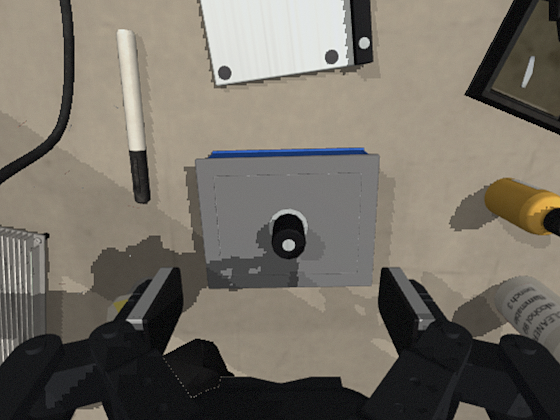

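The knob's top is at (289,241), within 2 mm of the prediction, and the spool's yellow label is at (120,303), clear of the fingers.

>>> arm_command(rows=[[[-0.008,0.0027,0.02],[0,0,0]],[[0,0,0.03],[0,0,0]],[[0,0,0.02],[0,0,0]],[[0,0,0.008],[0,0,0]],[[0,0,0],[0,0,0]],[[0,0,0],[0,0,0]]])

```text
clock: 4.53
position: [0.591, -0.1227, 0.0653]
eef_rot: [[-0.011, 1.0, 0.004], [1.0, 0.011, -0.001], [-0.001, 0.004, -1.0]]
force: [-0.5, 0.5, 0.6]
finger_gap: 0.0851
finger_force: 0.0
```

>>> arm_command(rows=[[[0,0,0],[0,0,0]],[[0,0,0],[0,0,0]],[[0,0,0],[0,0,0]],[[0,0,0],[0,0,0]],[[0,0,0],[0,0,0]],[[0,0,0],[0,0,0]],[[0,0,0],[0,0,0]],[[0,0,0],[0,0,0]]], jaw=0, grip_force=60)

```text
clock: 5.2
position: [0.5891, -0.1228, 0.0637]
eef_rot: [[-0.01, 1.0, 0.001], [1.0, 0.01, -0.0], [-0.0, 0.001, -1.0]]
force: [-1.5, 0.3, 5.7]
finger_gap: 0.0197
finger_force: 58.5
```

Gripped, but high on the knob, so I'll regrip about 8 mm lower.

>>> arm_command(rows=[[[0,0,0],[0,0,0]],[[0,0,0],[0,0,0]],[[0.001,-0.002,0.004],[0,0,0]],[[0,0,0.004],[0,0,0]],[[0,0,0],[0,0,0]],[[0,0,0],[0,0,0]]], jaw=0.5)

```text
clock: 5.7
position: [0.5862, -0.1215, 0.0541]
eef_rot: [[-0.01, 1.0, -0.002], [1.0, 0.01, 0.0], [0.0, -0.002, -1.0]]
force: [1.3, -0.7, -0.2]
finger_gap: 0.0426
finger_force: 0.0
```

>>> arm_command(rows=[[[0,0,0],[0,0,0]],[[0,0,0],[0,0,0]],[[0,0,0],[0,0,0]],[[0,0,0],[0,0,0]],[[0,0,0],[0,0,0]],[[0,0,0],[0,0,0]]], jaw=0, grip_force=60)

```text
clock: 6.2
position: [0.5871, -0.1217, 0.0551]
eef_rot: [[-0.01, 1.0, 0.001], [1.0, 0.01, -0.0], [-0.0, 0.001, -1.0]]
force: [-0.5, 0.1, 0.9]
finger_gap: 0.02
finger_force: 58.6
```

>>> arm_command(rows=[[[0,0,-0.01],[0,0,0]],[[0,0,-0.015],[0,0,0]],[[0,0,-0.02],[0,0,0]],[[0,0,-0.02],[0,0,0]],[[0,0,-0.02],[0,0,0]],[[0,0,-0.02],[0,0,0]],[[0,0,0],[0,0,0]],[[0,0,0],[0,0,0]]])

```text
clock: 6.87
position: [0.5876, -0.1219, 0.1615]
eef_rot: [[-0.01, 1.0, 0.003], [1.0, 0.01, -0.001], [-0.001, 0.003, -1.0]]
force: [-0.1, -0.4, -1.2]
finger_gap: 0.0204
finger_force: 58.7
```

>>> arm_command(rows=[[[0.02,0,-0.01],[0,0,0]],[[0.037,0,-0.01],[0,0,0]],[[0.04,0,-0.01],[0,0,0]],[[0.04,0,0],[0,0,0]],[[0.04,0,0],[0,0,0]],[[0.04,0,0],[0,0,0]],[[0.04,0,0],[0,0,0]],[[0.04,0,0],[0,0,0]],[[0.04,0,0],[0,0,0]],[[0.03,0,0],[0,0,0]]])

```text
clock: 7.7
position: [0.5815, 0.2483, 0.188]
eef_rot: [[-0.011, 1.0, -0.003], [1.0, 0.011, 0.0], [0.0, -0.003, -1.0]]
force: [1.1, 0.1, -1.0]
finger_gap: 0.0203
finger_force: 58.7
```

>>> arm_command(rows=[[[0,0,0.02],[0,0,0]],[[0,0,0.03],[0,0,0]],[[0,0,0.03],[0,0,0]],[[0,0,0.02],[0,0,0]],[[0,0,0],[0,0,0]],[[0,0,0],[0,0,0]]])

```text
clock: 8.2
position: [0.5811, 0.2446, 0.0874]
eef_rot: [[-0.01, 1.0, -0.006], [1.0, 0.01, -0.002], [-0.002, -0.006, -1.0]]
force: [0.4, -0.0, -1.0]
finger_gap: 0.0202
finger_force: 58.8
```

```bash
python3 - <<'E'
from h import *
im=robot.grab_frame("top")[:,:,::-1].copy();C=cam("top");s=robot.sense();print(s["position"],s["eef_rot"].round(3),s["force"],s["finger_gap"])
print(proj(C,[[.58,.25,.05]]))
w=robot.grab_frame("wrist")[:,:,::-1]
cv2.imwrite("pics/t3.png",np.hstack([cv2.resize(im[100:290,110:390],(560,380)),cv2.resize(w,(240,180))[:,:].repeat(1,0) if 0 else cv2.copyMakeBorder(cv2.resize(w,(240,180)),0,200,0,0,cv2.BORDER_CONSTANT)]))
E
```

```text
[0.58276978 0.24513561 0.08928219] [[-0.01   1.    -0.002]
 [ 1.     0.01  -0.001]
 [-0.001 -0.002 -1.   ]] [ 0.31552133 -0.51289663 -0.08818897] 0.020063006575224456
[[183.31067313 189.59870599]]
```

View pics/t3.png

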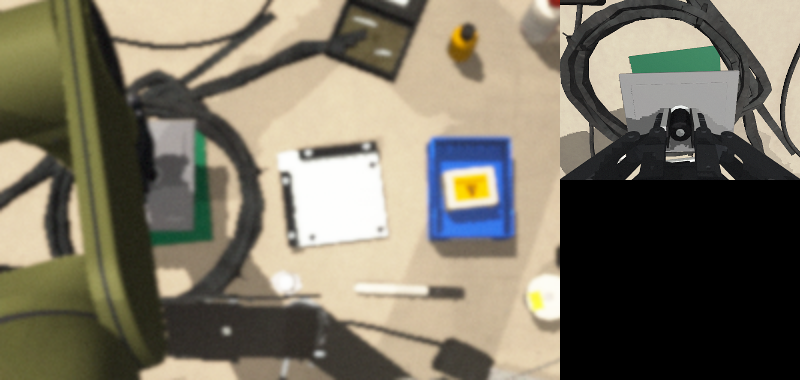

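The lid hangs level over the mat. The box is open, and the white bracket with its yellow sticker is in it, turned slightly.

>>> arm_command(rows=[[[0,0,0.025],[0,0,0]],[[0,0,0.025],[0,0,0]],[[0,0,0.012],[0,0,0]],[[0,0,0.005],[0,0,0]],[[0,0,0.003],[0,0,0]],[[0,0,0],[0,0,0]],[[0,0,0],[0,0,0]]])

```text
clock: 8.88
position: [0.5842, 0.2456, 0.0211]
eef_rot: [[-0.01, 1.0, 0.002], [1.0, 0.01, 0.001], [0.001, 0.002, -1.0]]
force: [0.1, 0.3, -1.3]
finger_gap: 0.02
finger_force: 58.8
```

>>> arm_command(rows=[[[0,0,0.002],[0,0,0]],[[0,0,0.002],[0,0,0]],[[0,0,0],[0,0,0]],[[0,0,0],[0,0,0]]])

```text
clock: 9.22
position: [0.5832, 0.2453, 0.0161]
eef_rot: [[-0.01, 1.0, 0.0], [1.0, 0.01, 0.0], [0.0, 0.0, -1.0]]
force: [-0.7, -0.4, -1.2]
finger_gap: 0.0205
finger_force: 58.8
```

>>> arm_command(rows=[[[0,0,0.0015],[0,0,0]],[[0,0,0],[0,0,0]],[[0,0,0],[0,0,0]]])

```text
clock: 9.47
position: [0.5835, 0.2455, 0.0151]
eef_rot: [[-0.01, 1.0, 0.001], [1.0, 0.01, 0.0], [0.0, 0.001, -1.0]]
force: [-0.7, -0.6, 4.3]
finger_gap: 0.0202
finger_force: 59.2
```

>>> arm_command(rows=[[[0,0,0],[0,0,0]],[[0,0,0],[0,0,0]],[[0,0,0],[0,0,0]],[[0,0,0],[0,0,0]],[[0,0,0],[0,0,0]],[[0,0,0],[0,0,0]]], jaw=0.7)

```text
clock: 9.97
position: [0.5831, 0.2453, 0.0142]
eef_rot: [[-0.01, 1.0, -0.0], [1.0, 0.01, -0.0], [-0.0, -0.0, -1.0]]
force: [1.0, 0.7, -1.2]
finger_gap: 0.0597
finger_force: 0.0
```

>>> arm_command(rows=[[[0,0,-0.015],[0,0,0]],[[0,0,-0.03],[0,0,0]],[[0,0,-0.04],[0,0,0]],[[0,0,-0.04],[0,0,0]],[[0,0,-0.04],[0,0,0]],[[-0.04,0,-0.02],[0,0,0]],[[-0.04,0,-0.01],[0,0,0]],[[-0.04,0,0],[0,0,0]],[[-0.04,0,0],[0,0,0]],[[-0.04,0,0],[0,0,0]]])

```text
clock: 10.8
position: [0.5849, 0.0465, 0.2087]
eef_rot: [[-0.011, 1.0, 0.001], [1.0, 0.011, -0.0], [-0.0, 0.001, -1.0]]
force: [0.3, 0.1, 0.3]
finger_gap: 0.0594
finger_force: 0.0
```

>>> arm_command(rows=[[[-0.04,0,0],[0,0,0]],[[-0.04,0,0],[0,0,0]],[[-0.03,0,0],[0,0,0]],[[0,0,0],[0,0,0]],[[0,0,0],[0,0,0]],[[0,0,0],[0,0,0]],[[0,0,0],[0,0,0]]])

```text
clock: 11.38
position: [0.5861, -0.0607, 0.2079]
eef_rot: [[-0.011, 1.0, -0.0], [1.0, 0.011, 0.001], [0.001, -0.0, -1.0]]
force: [0.2, -1.0, -0.6]
finger_gap: 0.06
finger_force: 0.0
```

```bash
python3 - <<'E'
from h import *
C=cam("wrist");s=robot.sense();w=robot.grab_frame("wrist")[:,:,::-1].copy();print(s["position"],s["eef_rot"].round(3))
T=cam("top");im=robot.grab_frame("top")[:,:,::-1].copy();cv2.imwrite("pics/t4.png",im);cv2.imwrite("pics/w4.png",w)
b=proj(C,[[.587,-.122,.03]])[0];print(b)
cv2.imwrite("pics/m4.png",np.hstack([cv2.resize(w,(560,420)),cv2.copyMakeBorder(im[140:260,140:380],0,300,0,0,cv2.BORDER_CONSTANT)]))
E
```

```text
[ 0.58605892 -0.06071554  0.20789838] [[-0.011  1.    -0.   ]
 [ 1.     0.011  0.001]
 [ 0.001 -0.    -1.   ]]
[280.60943924 235.8983226 ]
```

View pics/m4.png

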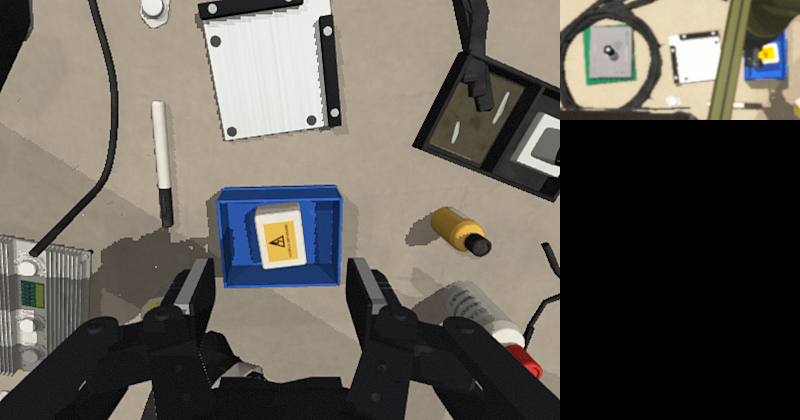

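The lid lies on the mat with its knob up. The bracket's top is at about (282,238) in the box, turned slightly clockwise in the picture; next I measure it.

```bash
python3 - <<'E'
from h import *
C=cam("wrist");w=cv2.imread("pics/w4.png");hsv=cv2.cvtColor(w,cv2.COLOR_BGR2HSV)
m=np.zeros(w.shape[:2],bool);m[195:280,235:325]=1
m&=~((hsv[...,0]>95)&(hsv[...,0]<130)&(hsv[...,1]>90))&(hsv[...,2]>100)
print("whole",rect(m,C,.039))
for r in range(200,276,5):
    x=np.nonzero(m[r])[0]
    if len(x):
        P=ray(C,[(x.min()-.5,r),(x.max()+.5,r)],.039);print(r,x.min(),x.max(),np.round(P[:,:2]*1000,1).tolist(),w[r,(x.min()+x.max())//2].tolist(), w[r,x.min()+6].tolist())
E
```

```text
whole (array([ 586.2, -118. ]), array([46.1, 69.6]), 8.4)
205 262 299 [[568.3, -85.6], [604.9, -85.2]] [101, 109, 113] [89, 106, 115]
210 256 299 [[562.5, -90.8], [605.1, -90.3]] [125, 135, 139] [127, 137, 141]
215 255 300 [[561.4, -96.0], [606.2, -95.5]] [214, 227, 233] [198, 215, 223]
220 254 301 [[560.4, -101.2], [607.4, -100.7]] [218, 228, 233] [214, 229, 233]
225 255 301 [[561.3, -106.5], [607.5, -105.9]] [80, 188, 229] [216, 227, 231]
230 256 302 [[562.2, -111.8], [608.7, -111.2]] [80, 188, 230] [220, 229, 232]
235 257 303 [[563.2, -117.1], [609.8, -116.6]] [85, 191, 241] [224, 230, 233]
240 257 303 [[563.1, -122.6], [610.0, -122.0]] [57, 127, 167] [211, 224, 229]
245 258 304 [[564.1, -128.0], [611.2, -127.5]] [44, 103, 138] [202, 218, 221]
250 259 304 [[565.0, -133.6], [611.4, -133.0]] [83, 190, 231] [218, 228, 231]
255 260 305 [[566.0, -139.1], [612.6, -138.6]] [81, 189, 230] [214, 225, 229]
260 261 306 [[567.0, -144.8], [613.8, -144.2]] [149, 206, 229] [216, 226, 229]
265 262 300 [[568.0, -150.5], [607.9, -150.0]] [218, 233, 239] [210, 225, 230]
```

>>> arm_command(rows=[[[-0.03,0.001,0],[0,0,0]],[[-0.032,0.0005,0.02],[0,0,0]],[[0,0,0.03],[0,0,-0.068]],[[0,0,0.03],[0,0,-0.068]],[[0,0,0.03],[0,0,0]],[[0,0,0.02],[0,0,0]],[[0,0,0],[0,0,0]],[[0,0,0],[0,0,0]],[[0,0,0],[0,0,0]]])

```text
clock: 12.23
position: [0.5896, -0.1234, 0.0792]
eef_rot: [[-0.147, 0.989, 0.002], [0.989, 0.147, -0.001], [-0.001, 0.002, -1.0]]
force: [0.3, 0.4, 1.7]
finger_gap: 0.06
finger_force: 0.0
```

```bash
python3 - <<'E'
from h import *
C=cam("wrist");s=robot.sense();w=robot.grab_frame("wrist")[:,:,::-1].copy();print(s["position"],s["eef_rot"].round(3))
hsv=cv2.cvtColor(w,cv2.COLOR_BGR2HSV);b=proj(C,[[.587,-.1227,.039]])[0].astype(int);print(b)
m=np.zeros(w.shape[:2],bool);m[b[1]-65:b[1]+70,b[0]-65:b[0]+65]=1
m&=~((hsv[...,0]>95)&(hsv[...,0]<130)&(hsv[...,1]>90))&(hsv[...,2]>100)
print(rect(m,C,.039));cv2.imwrite("pics/w5.png",w)
E
```

```text
[ 0.58962224 -0.12342992  0.07924508] [[-0.147  0.989  0.002]
 [ 0.989  0.147 -0.001]
 [-0.001  0.002 -1.   ]]
[276 233]
(array([ 586.3, -119.7]), array([45.8, 66.4]), 8.3)
```

View pics/w5.png

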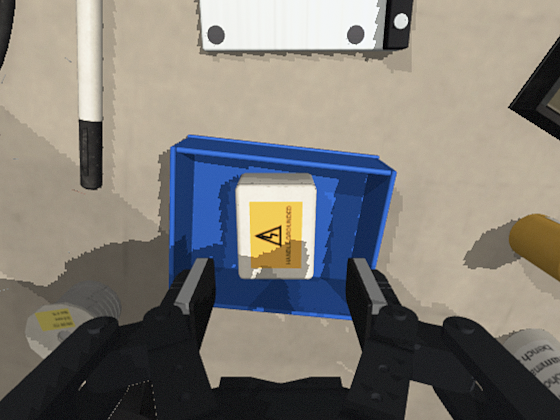

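The bracket's edges are now square to the fingers, with its top centred near (277,233). The TCP needs about 2.5 mm along -x, and then I go down.

>>> arm_command(rows=[[[0.001,-0.0025,0.01],[0,0,0]],[[0,0,0.02],[0,0,0]],[[0,0,0.02],[0,0,0]],[[0,0,0.01],[0,0,0]],[[0,0,0],[0,0,0]],[[0,0,0],[0,0,0]]])

```text
clock: 12.78
position: [0.5856, -0.1232, 0.0181]
eef_rot: [[-0.145, 0.989, -0.0], [0.989, 0.145, 0.0], [0.0, -0.0, -1.0]]
force: [0.5, -0.1, 1.0]
finger_gap: 0.0593
finger_force: 0.0
```

```bash
python3 - <<'E'
from h import *
s=robot.sense();print(s["position"],s["force"])
E
```

```text
[ 0.58562156 -0.12323843  0.01807883] [ 0.45284924 -0.13835827  1.02244   ]
```

>>> arm_command(rows=[[[0,0.001,0.0005],[0,0,0]],[[0,0,0],[0,0,0]],[[0,0,0],[0,0,0]],[[0,0,0],[0,0,0]],[[0,0,0],[0,0,0]],[[0,0,0],[0,0,0]]], jaw=0, grip_force=60)

```text
clock: 13.28
position: [0.5881, -0.1235, 0.0189]
eef_rot: [[-0.145, 0.989, 0.003], [0.989, 0.145, -0.001], [-0.001, 0.003, -1.0]]
force: [-0.1, 0.4, 6.9]
finger_gap: 0.0446
finger_force: 61.7
```

>>> arm_command(rows=[[[0,0,-0.01],[0,0,0]],[[0,0,-0.015],[0,0,0]],[[0,0,-0.02],[0,0,0]],[[0,0,-0.02],[0,0,0]],[[0,0,-0.02],[0,0,0]],[[0,0,0],[0,0,0]],[[0,0,0],[0,0,0]],[[0,0,0],[0,0,0]]])

```text
clock: 13.95
position: [0.586, -0.123, 0.1021]
eef_rot: [[-0.145, 0.989, -0.001], [0.989, 0.145, 0.0], [0.0, -0.001, -1.0]]
force: [0.7, -0.6, -1.0]
finger_gap: 0.0446
finger_force: 61.5
```

>>> arm_command(rows=[[[0.02,0.003,0],[0,0,0]],[[0.03,0.005,0],[0,0,0]],[[0.036,0.006,0],[0,0,0]],[[0.036,0.006,0],[0,0,0]],[[0.03,0.005,0],[0,0,0]],[[0.016,0.002,0],[0,0,0]],[[0,0,0],[0,0,0]],[[0,0,0],[0,0,0]],[[0,0,0],[0,0,0]]])

```text
clock: 14.7
position: [0.5882, 0.0464, 0.1014]
eef_rot: [[-0.146, 0.989, -0.002], [0.989, 0.146, -0.001], [-0.0, -0.002, -1.0]]
force: [0.4, -0.7, -1.1]
finger_gap: 0.0445
finger_force: 61.4
```

```bash
python3 - <<'E'
from h import *
C=cam("wrist");s=robot.sense();w=robot.grab_frame("wrist")[:,:,::-1].copy();print(s["position"],s["eef_rot"].round(3))
c=np.array([.6172,.0939]);a=np.deg2rad(8.6);u=np.array([np.cos(a),np.sin(a)]);n=np.array([-u[1],u[0]])
pts=[[*c,.018]]+[[*(c-.08*u),.018],[*(c-.08*n),.018]]
p=proj(C,pts);print(p)
for q in p[1:]: cv2.line(w,tuple(p[0].astype(int)),tuple(q.astype(int)),(0,0,255),1)
cv2.imwrite("pics/w6.png",w)
E
```

```text
[0.58819351 0.04643011 0.10139348] [[-0.146  0.989 -0.002]
 [ 0.989  0.146 -0.001]
 [-0.    -0.002 -1.   ]]
[[334.2272125  149.89678266]
 [213.89215185 150.31573107]
 [329.25702986 258.01849354]]
```

View pics/w6.png

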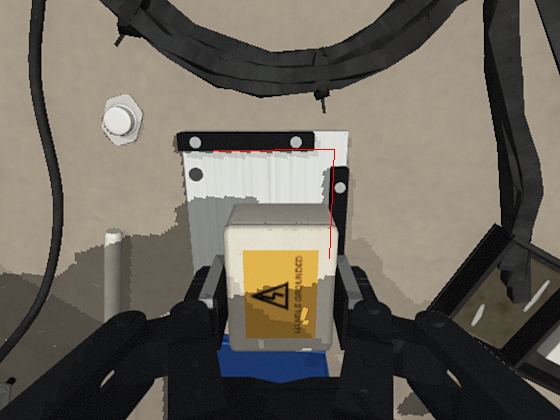

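The predicted fence lines fall on the real inner faces: the left one at row 150, the far one at column 332. The bracket hangs square to them.

>>> arm_command(rows=[[[0,0,0.02],[0,0,0]],[[0,0,0.025],[0,0,0]],[[0,0,0.018],[0,0,0]],[[0,0,0.009],[0,0,0]],[[0,0,0.003],[0,0,0]],[[0,0,0],[0,0,0]],[[0,0,0],[0,0,0]],[[0,0,0],[0,0,0]]])

```text
clock: 15.42
position: [0.5901, 0.0467, 0.0287]
eef_rot: [[-0.145, 0.989, 0.002], [0.989, 0.145, -0.0], [-0.0, 0.002, -1.0]]
force: [-0.1, -0.2, -0.7]
finger_gap: 0.0443
finger_force: 61.4
```

>>> arm_command(rows=[[[0,0,0.0015],[0,0,0]],[[0,0,0.001],[0,0,0]],[[0,0,0],[0,0,0]],[[0,0,0],[0,0,0]]])

```text
clock: 15.75
position: [0.5891, 0.0471, 0.0253]
eef_rot: [[-0.146, 0.989, 0.0], [0.989, 0.146, 0.0], [-0.0, 0.0, -1.0]]
force: [0.3, -0.1, -0.6]
finger_gap: 0.0451
finger_force: 61.4
```

>>> arm_command(rows=[[[0,0,0.0015],[0,0,0]],[[0,0,0.0015],[0,0,0]],[[0,0,0],[0,0,0]],[[0,0,0],[0,0,0]]])

```text
clock: 16.08
position: [0.5891, 0.047, 0.022]
eef_rot: [[-0.146, 0.989, 0.0], [0.989, 0.146, 0.0], [0.0, 0.0, -1.0]]
force: [-0.4, 0.5, -0.2]
finger_gap: 0.0448
finger_force: 61.4
```

>>> arm_command(rows=[[[0,0,0.001],[0,0,0]],[[0,0,0],[0,0,0]],[[0,0,0],[0,0,0]]])

```text
clock: 16.33
position: [0.5891, 0.047, 0.0219]
eef_rot: [[-0.146, 0.989, 0.001], [0.989, 0.146, 0.0], [-0.0, 0.001, -1.0]]
force: [-2.0, -0.2, 6.0]
finger_gap: 0.0449
finger_force: 62.1
```

>>> arm_command(rows=[[[0.003,0,0],[0,0,0]],[[0.003,0.003,0],[0,0,0]],[[0.002,0.003,0],[0,0,0]],[[0,0.002,0],[0,0,0]],[[0,0,0],[0,0,0]],[[0,0,0],[0,0,0]]])

```text
clock: 16.83
position: [0.595, 0.0559, 0.0219]
eef_rot: [[-0.146, 0.989, -0.001], [0.989, 0.146, -0.0], [-0.0, -0.001, -1.0]]
force: [-2.8, -2.1, 8.6]
finger_gap: 0.0447
finger_force: 62.4
```

>>> arm_command(rows=[[[0,0.0015,0],[0,0,0]],[[0,0.0015,0],[0,0,0]],[[0,0,0],[0,0,0]],[[0,0,0],[0,0,0]]])

```text
clock: 17.17
position: [0.5971, 0.0563, 0.0219]
eef_rot: [[-0.146, 0.989, -0.003], [0.989, 0.146, -0.0], [-0.0, -0.003, -1.0]]
force: [-5.1, -1.7, 9.5]
finger_gap: 0.0443
finger_force: 62.5
```

>>> arm_command(rows=[[[0,0.0015,0],[0,0,0]],[[0,0.0015,0],[0,0,0]],[[0,0,0],[0,0,0]],[[0,0,0],[0,0,0]]])

```text
clock: 17.5
position: [0.5986, 0.0566, 0.022]
eef_rot: [[-0.146, 0.989, -0.005], [0.989, 0.146, -0.001], [0.0, -0.005, -1.0]]
force: [-7.0, -1.9, 12.6]
finger_gap: 0.0445
finger_force: 62.8
```

>>> arm_command(rows=[[[0.0015,0,0],[0,0,0]],[[0.0015,0,0],[0,0,0]],[[0,0,0],[0,0,0]],[[0,0,0],[0,0,0]]])

```text
clock: 17.83
position: [0.5985, 0.0575, 0.022]
eef_rot: [[-0.146, 0.989, -0.005], [0.989, 0.146, -0.004], [-0.003, -0.005, -1.0]]
force: [-7.1, -7.8, 12.7]
finger_gap: 0.0444
finger_force: 62.7
```

>>> arm_command(rows=[[[0,0,-0.001],[0,0,0]],[[0,0,0],[0,0,0]],[[0,0,0],[0,0,0]]])

```text
clock: 18.08
position: [0.5983, 0.0584, 0.022]
eef_rot: [[-0.145, 0.989, -0.005], [0.989, 0.145, -0.002], [-0.001, -0.006, -1.0]]
force: [-5.6, -6.3, 6.2]
finger_gap: 0.0446
finger_force: 62.2
```

>>> arm_command(rows=[[[0.0015,0,0],[0,0,0]],[[0.001,0,0],[0,0,0]],[[0,0,0],[0,0,0]],[[0,0,0],[0,0,0]]])

```text
clock: 18.42
position: [0.5981, 0.0602, 0.022]
eef_rot: [[-0.146, 0.989, -0.005], [0.989, 0.146, -0.003], [-0.002, -0.006, -1.0]]
force: [-5.6, -7.8, 6.7]
finger_gap: 0.0447
finger_force: 62.2
```

```bash
python3 - <<'E'
from h import *
C=cam("wrist");s=robot.sense();w=robot.grab_frame("wrist")[:,:,::-1].copy();print(s["position"],s["force"],s["torque"])
cv2.imwrite("pics/w7.png",cv2.resize(w[80:300,150:430],None,fx=2.7,fy=2.7,interpolation=cv2.INTER_CUBIC))
E
```

```text
[0.59807293 0.06016799 0.02200224] [-5.57181094 -7.81049355  6.70172871] [-1.23852554  0.7962877  -0.22917033]
```

View pics/w7.png

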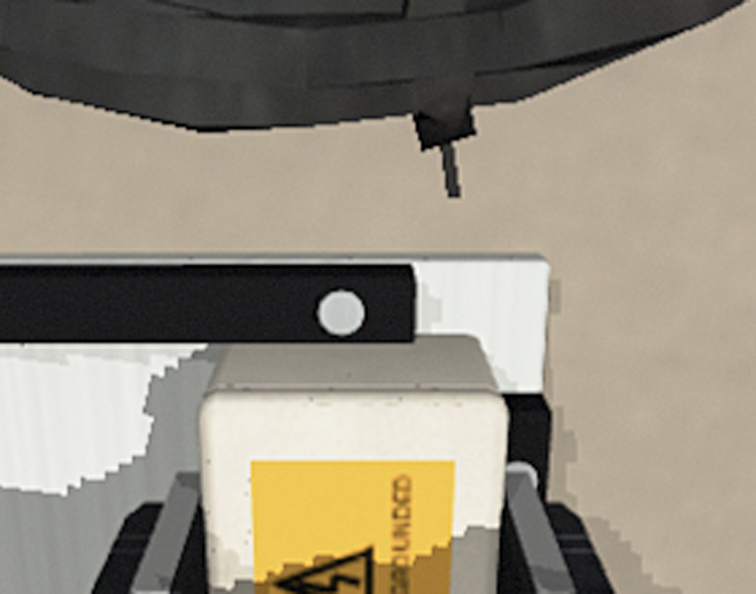

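The bracket's left end meets the left fence at about row 343 of the crop, so it is at or within 1 mm of contact. I'll keep pushing.

>>> arm_command(rows=[[[0.001,0,0],[0,0,0]],[[0.001,0,0],[0,0,0]],[[0,0,0],[0,0,0]],[[0,0,0],[0,0,0]]])

```text
clock: 18.8
position: [0.5981, 0.0603, 0.0221]
eef_rot: [[-0.146, 0.989, -0.005], [0.989, 0.146, -0.006], [-0.005, -0.006, -1.0]]
force: [-4.7, -13.4, 7.1]
finger_gap: 0.0446
finger_force: 62.2
```

>>> arm_command(rows=[[[0,0.001,0],[0,0,0]],[[0,0.001,0],[0,0,0]],[[0,0,0],[0,0,0]],[[0,0,0],[0,0,0]]])

```text
clock: 19.13
position: [0.5981, 0.0603, 0.0221]
eef_rot: [[-0.146, 0.989, -0.008], [0.989, 0.146, -0.006], [-0.005, -0.009, -1.0]]
force: [-8.0, -14.8, 11.3]
finger_gap: 0.0446
finger_force: 62.5
```

>>> arm_command(rows=[[[0,0.001,-0.0005],[0,0,0]],[[0,0,0],[0,0,0]],[[0,0,0],[0,0,0]],[[0,0,0],[0,0,0]],[[0,0,0],[0,0,0]],[[0,0,0],[0,0,0]]])

```text
clock: 19.63
position: [0.5981, 0.0603, 0.0221]
eef_rot: [[-0.146, 0.989, -0.01], [0.989, 0.146, -0.007], [-0.005, -0.011, -1.0]]
force: [-9.2, -14.3, 8.0]
finger_gap: 0.0444
finger_force: 62.4
```

```bash
python3 - <<'E'
from h import *
C=cam("wrist");s=robot.sense();w=robot.grab_frame("wrist")[:,:,::-1].copy();T=robot.grab_frame("top")[:,:,::-1]
S=robot.grab_frame("scene")[:,:,::-1]
print(s["position"],s["force"])
a=cv2.resize(w[90:300,180:400],(440,420),interpolation=cv2.INTER_CUBIC);b=cv2.resize(S[120:330,160:340],(360,420),interpolation=cv2.INTER_CUBIC)
cv2.imwrite("pics/f8.png",np.hstack([a,b]))
E
```

```text
[0.59813358 0.06031928 0.0221263 ] [ -9.16987803 -14.33737199   7.97565415]
```

View pics/f8.png

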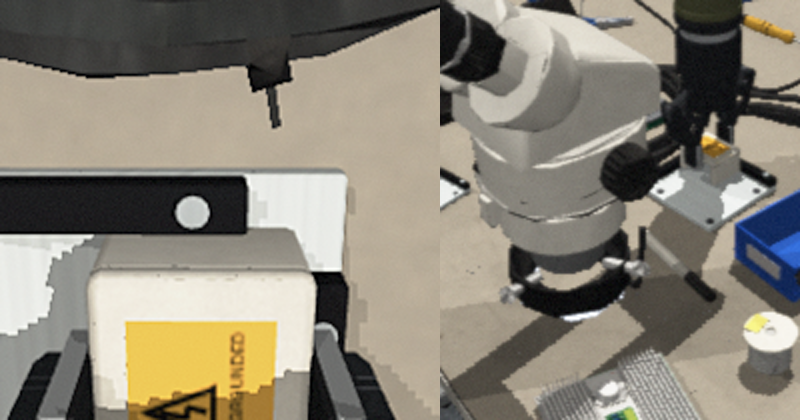

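The bracket sits at the inner corner. The crop shows its right-hand bottom corner at about (302,228) and the far fence's outer end corner at (347,272). I'll compare the two to make sure the bracket itself touches the far fence, not the fingertip.

```bash
python3 - <<'E'
from h import *
C=cam("wrist");w=robot.grab_frame("wrist")[:,:,::-1].copy();g=cv2.cvtColor(w,cv2.COLOR_BGR2GRAY).astype(int)
a=np.deg2rad(8.5);u=np.array([np.cos(a),np.sin(a)])
for r in (228,232,236,240,244): print(r,g[r,325:362].tolist())
for nm,p,z in(("plate far edge",(353,190),.008),("fence outer",(353.5,227),.018),("br bottom",(331,204),.008),("br top",(337,230),.042)):
    print(nm,ray(C,p,z)[0,:2]@u)
E
```

```text
228 [215, 215, 213, 214, 216, 218, 213, 209, 206, 202, 194, 142, 0, 14, 18, 17, 20, 12, 17, 19, 13, 20, 15, 18, 17, 7, 43, 120, 162, 161, 176, 174, 174, 173, 175, 174, 173]
232 [232, 231, 232, 233, 235, 234, 232, 230, 230, 231, 226, 221, 176, 52, 2, 13, 14, 21, 19, 18, 17, 23, 17, 22, 18, 26, 18, 9, 74, 144, 159, 153, 150, 160, 174, 174, 173]
236 [234, 233, 234, 234, 235, 236, 235, 234, 228, 228, 230, 230, 193, 65, 5, 26, 21, 22, 22, 23, 25, 25, 27, 21, 27, 29, 26, 16, 30, 106, 163, 155, 150, 155, 173, 174, 171]
240 [235, 235, 236, 236, 235, 234, 235, 234, 229, 226, 225, 224, 184, 29, 19, 24, 25, 26, 25, 23, 28, 23, 19, 24, 26, 29, 27, 18, 48, 120, 161, 154, 151, 149, 150, 150, 149]
244 [235, 233, 234, 235, 234, 234, 235, 231, 225, 225, 228, 231, 170, 0, 20, 26, 26, 24, 23, 23, 20, 26, 23, 26, 24, 26, 21, 17, 70, 137, 156, 153, 153, 155, 152, 155, 156]
plate far edge 0.6350396442937203
fence outer 0.6343479171373754
br bottom 0.6248658917904512
br top 0.6227236595365633
```

The bracket's far face is at 0.6227 m and the fence's inner face at about 0.6225 m, so they touch. The forces on the two fences are about 11 N and 13 N.

```bash
python3 -c "
from h import *
s=robot.sense();print(s['force'],s['finger_force']);print(robot.hand_in())"
```

```text
[ -8.58241276 -15.15587389   9.55394076] 62.430514097213745
the job is handed in; nothing more can be done
None
```

The job is handed in: the lid is released flat on the mat, knob up, and the gripper is still pressing the bracket into the jig corner (about 11 N towards the far fence, 13–14 N towards the left, at the wrist); the hand-in returned no verdict.

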